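# Fetch the tube rack from behind the reagent bottles

### The job

The tube rack stands at the back of the white reagent tray, behind two bottles and a flask. Clear all three into the steel side tray, standing upright; only then lift out the rack and set it lengthwise and centred on the black rubber mat; and only when it stands there put the bottles and the flask back, each on the very spot where it stood before. Set everything down upright rather than dropping it, and do not disturb the small pot, the beaker or the culture dishes.

Things in the scene. Friction and masses are not known exactly. Their poses are not given: they have to be found in the camera images.
- round_bottle: Round amber glass bottle with a black cap, 140 mm tall: straight body 52 mm in diameter up to 95 mm, shoulder to 114 mm, cap 32 mm in diameter from 118 to 140 mm. About 0.3 kg. Loose, upright. Origin at the centre of its underside, z up.
- square_bottle: Square white plastic bottle with a grey cap, 131 mm tall: body 48 x 48 mm up to 102 mm (sides along its x and y axes, corners slightly rounded), round cap 40 mm in diameter from 111 to 131 mm. About 0.28 kg. Loose, upright. Origin at the centre of its underside, z up.
- flask: Conical clear glass flask with a black rubber stopper, 136 mm tall: foot 66 mm in diameter, tapering to a straight neck 25 mm in diameter from 82 to 120 mm, stopper up to 28 mm in diameter above it. About 0.18 kg. Loose, upright. Easily held by the neck. Origin at the centre of its underside, z up.
- tube_rack: Grey plastic rack with five capped test tubes in one row (fixed in it): body 40 mm (its x) by 150 mm (its y, the row), 52 mm tall, tube caps up to 88 mm. About 0.2 kg. Loose. Held across its 40 mm width. It stands at the back (+x side) of the reagent tray, its long side along the tray's y, about 85 mm behind the row of bottles. Origin at the centre of its underside, z up.
- reagent_tray: Fixed white plastic tray 185 mm (its x) by 280 mm (its y), front (-x) to the robot; floor 5 mm, rim 18 mm above the bench, walls 5 mm. Three flat grey discs 72 mm wide on its floor, at x = -47.5 and y = -90, 0, 90 mm in its frame, mark where the two bottles and the flask stand at the start (any order, within 3 mm). Origin at the centre of its underside.
- steel_tray: Fixed, empty stainless steel tray, the side area: 270 mm (its x) by 140 mm (its y), floor 4 mm above the bench, rim 16 mm above the bench, walls 4 mm thick. It lies to the left or to the right. Origin at the centre of its underside.
- mat: Fixed black rubber mat 190 mm (its x) by 80 mm (its y), 4 mm thick, on the bench on the other side from the steel tray. The rack's long side goes along the mat's long side, either way round. Origin at the centre of its underside.
- pot: Small white plastic pot with a black lid, 28 mm in diameter, 40 mm tall, standing loose in the reagent tray beside one end of the rack: a bystander. Origin at the centre of its underside.
- beaker: Empty clear plastic beaker, 54 mm in diameter, 65 mm tall, loose on the bench between the robot and the reagent tray: a bystander. Origin at the centre of its underside.
- dishes: Two closed white culture dishes stacked as one loose piece, 60 mm in diameter, 29 mm tall, on the bench between the robot and the reagent tray: a bystander. Origin at the centre of its underside.

How it is judged:
By the outcome, as a careful person would: the job done as asked, in the order asked, and still so for the second after the job is handed in, with the robot touching nothing.
It also fails if it takes over 150 s, if anything falls off the work surface, if the arm or the gripper's body presses on something with over 40 N, if the wrist force passes 120 N, or if a joint passes its speed limit or range.

### The arm

A 7-joint arm with a two-finger parallel gripper is mounted at the origin on the work surface. World frame = base frame: x ahead of the robot, y to its left, z up, the work surface at z = 0. Lengths are in mm, angles in rad, forces in N, time in s.
With the tool pointing down it reaches from about 425 to 875 mm from the base axis. Payload 4.7 kg.
Tool frame: the origin (TCP) lies on the mounting face of the last link; the fingertips stand 182 mm ahead of it and the grasp point (between the pads) lies 164 mm ahead of it; z points along the fingers, y is the line along which they close (so a half turn about z gives the same grasp; the last joint's range is limited). The gripper opens to 87 mm and grips with 3 to 60 N. Pads are 19 mm wide; open, the fingers measure 117 mm over their backs; the gripper's body (75 mm by 190 mm) begins 51 mm behind the grasp point.
Start: joints at [1.142, 0.321, -0.07, 1.45, 0.023, 1.371, -0.057], TCP at [278.491, -587.324, 404.787] pointing down, gripper open.
Joint ranges: [-2.86, 2.86], [-0.3, 2.09], [-1.38, 1.24], [0.06, 2.45], [-1.56, 4.7], [0.09, 2.05], [-2.69, 2.69]. Speed limits (rad/s): [2.57, 2.57, 3.14, 3.14, 3.14, 3.14, 3.14].

### API

Orientations are given as a rotation vector (axis times angle).
In Python, from workcell import * gives the robot as it stands. Calls block until the motion is done:
- movep(position, orientation): joint-space move of the TCP to a pose.
- move_straight(position, speed=150, rot=None): straight line of the TCP; rot=None keeps the orientation; speed is the mean speed in mm/s.
- goto_joints(angles): joint-space move.
- gripper_to(opening, effort=None): finger opening in mm; effort is the grip in N (None keeps the last); returns when the fingers have stopped.
- sleep(seconds).
- ik(position, orientation): joint angles nearest the present ones, or None.
- sense(): the state.
- camera(name): name is "scene" or "top"; returns a dict with "image" (400x640x3 uint8, red, green, blue), "fov_y" (degrees; the focal length in pixels is half the picture's height over the tangent of half this angle, whatever the lens; pixels are square), "cx", "cy" (the principal point, pixels), "extrinsics" (4x4, takes a point from world to camera coordinates). Camera axes: x right, y up, looking along -z (the intrinsics and any distortion apply to the point x, -y, -z); pixel columns grow to the right and rows downward; lengths in mm; the calibration is good to about 2 mm. A picture is of the moment at which its call begins. There is no depth.
A pose or a line that the arm cannot do raises IKError and nothing moves.
- job_done(): hands the job in; it is judged then, once.
The state is a dict: "time_s": time; "joint_pos": joint angles; "dq": joint speeds; "tau": joint torques, N m; "tcp_pos": TCP position; "tcp_rot": TCP orientation; "ft_force": force on the tool from outside, world axes, zero at the start; "wrist_torque": the same for the moment, N m; "width": finger opening in mm; "grasp_force": force on a finger pad.
Only numpy, scipy, OpenCV 4.12 (cv2) and the standard library are available. Lean on these libraries where they do the work, as an engineer would, in place of code of your own. Each camera call takes 0.05 s, during which the arm holds its last target. There are 200 camera calls.

## Working session

There is one attempt and no reset: what is moved stays moved. The work goes in short steps, each a Python script; the robot and the scene stay as the last script left them, time stands still between calls to the robot, and variables do not carry over. Pictures are saved under pics/ and viewed, at most 14 in all, crops included, and the job is handed in when it is done.

```bash
ls; mkdir -p pics; python3 - <<'E'
from workcell import *
import cv2, numpy as np
for n in("scene","top"):
    c=camera(n); cv2.imwrite(f"pics/{n}0.png",c["image"][:,:,::-1])
    print(n,{k:v for k,v in c.items() if k!="image"})
s=sense();print(s)
E
```

```text
pics
scene {'fov_y': 47.35860949482636, 'cx': 318.93504759344336, 'cy': 202.31657987494066, 'extrinsics': array([[-2.38503240e-01,  9.71040697e-01,  1.40060444e-02,
         1.45808680e+02],
       [-7.08677771e-01, -1.83887370e-01,  6.81147012e-01,
         3.85259709e+02],
       [ 6.63997004e-01,  1.52529997e-01,  7.32012690e-01,
        -1.35854125e+03],
       [ 0.00000000e+00,  0.00000000e+00,  0.00000000e+00,
         1.00000000e+00]])}
top {'fov_y': 51.46712881147537, 'cx': 323.5235948073549, 'cy': 196.54027733615598, 'extrinsics': array([[-2.49283982e-03, -9.99382277e-01,  3.50549615e-02,
        -1.68568987e+01],
       [ 9.89693182e-01,  2.55364580e-03,  1.43181299e-01,
        -5.63593320e+02],
       [-1.43182371e-01,  3.50505844e-02,  9.89075460e-01,
        -1.04551411e+03],
       [ 0.00000000e+00,  0.00000000e+00,  0.00000000e+00,
         1.00000000e+00]])}
{'time_s': 0.1, 'joint_pos': array([ 1.14208645,  0.32174705, -0.07007358,  1.4515618 ,  0.02263861,
        1.37078559, -0.05690632]), 'dq': array([ 0.00114415, -0.00178083, -0.00064058, -0.00408217,  0.00024579,
        0.00015551,  0.00121383]), 'tau': array([-1.55610530e-05, -4.92570591e+01, -4.05846303e-01, -3.13399637e+01,
       -6.42583170e-02,  3.95438250e-02,  1.01835458e-04]), 'tcp_pos': array([ 278.39327235, -587.16254169,  403.76730364]), 'tcp_rot': array([-3.06330033e+00, -6.89564182e-01,  7.95420433e-04]), 'ft_force': array([0.40830416, 0.06024591, 0.41584126]), 'wrist_torque': array([0.01424648, 0.01609197, 0.04943402]), 'grasp_force': 0.0, 'width': 86.85883493815288}
```

View pics/scene0.png

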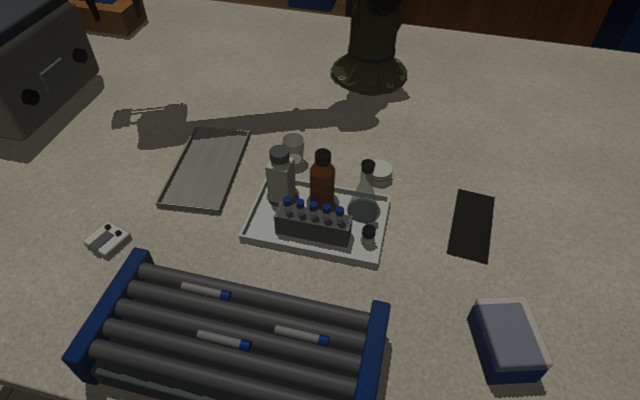

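View pics/top0.png

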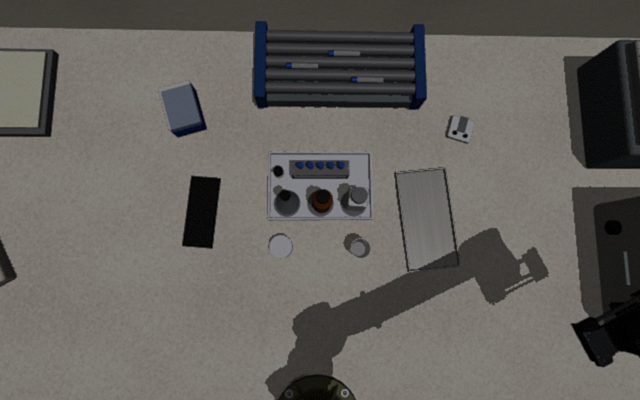

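The scene view shows the white tray at centre, with the square bottle (280,175), round bottle (322,180) and flask (367,190). The rack is in front of them at (313,220), the pot at (369,233), the steel tray at (205,170) and the mat at (471,226). In the top view the steel tray is on the right (-y) at (427,220) and the mat on the left at (202,212).

```bash
python3 - <<'E'
import cv2, numpy as np
def crop(src,x0,y0,x1,y1,k,out):
    im=cv2.imread(src)[y0:y1,x0:x1]
    im=cv2.convertScaleAbs(cv2.resize(im,None,fx=k,fy=k,interpolation=cv2.INTER_CUBIC),alpha=1.4)
    for x in range((x0+9)//10*10,x1,10):
        cv2.line(im,((x-x0)*k,0),((x-x0)*k,6 if x%50 else 14),(0,255,255),1)
        if x%20==0: cv2.putText(im,str(x),((x-x0)*k-10,24),0,.35,(0,0,255),1)
    for y in range((y0+9)//10*10,y1,10):
        cv2.line(im,(0,(y-y0)*k),(6,(y-y0)*k),(0,255,255),1)
        if y%20==0: cv2.putText(im,str(y),(8,(y-y0)*k+4),0,.35,(0,0,255),1)
    cv2.imwrite(out,im)
crop("pics/top0.png",260,145,380,265,5,"pics/tc.png")
crop("pics/scene0.png",230,128,400,270,4,"pics/sc.png")
crop("pics/top0.png",385,160,465,275,5,"pics/st.png")
crop("pics/scene0.png",150,120,260,220,5,"pics/ss.png")
E
```

```text
(no output)
```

View pics/tc.png

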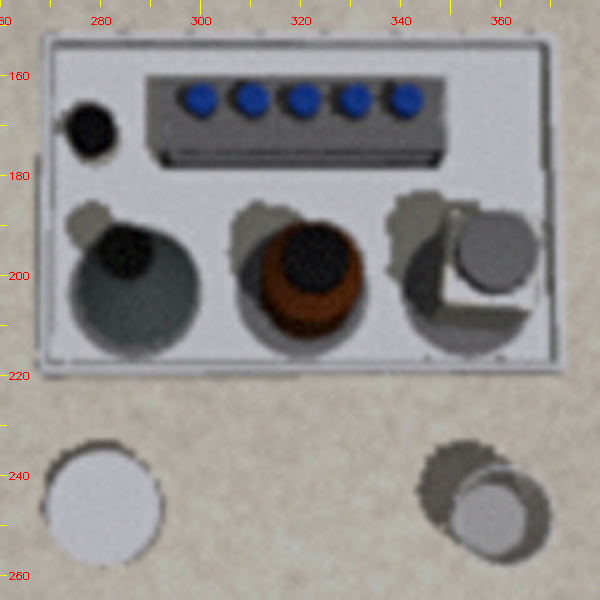

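View pics/sc.png

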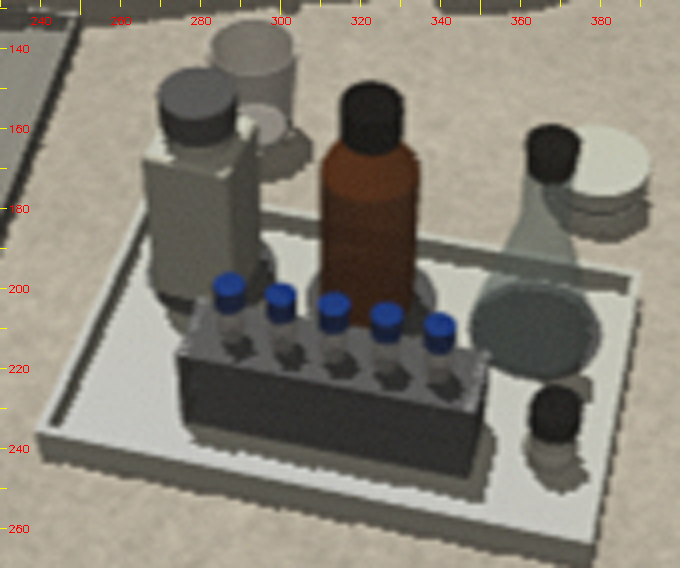

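View pics/st.png

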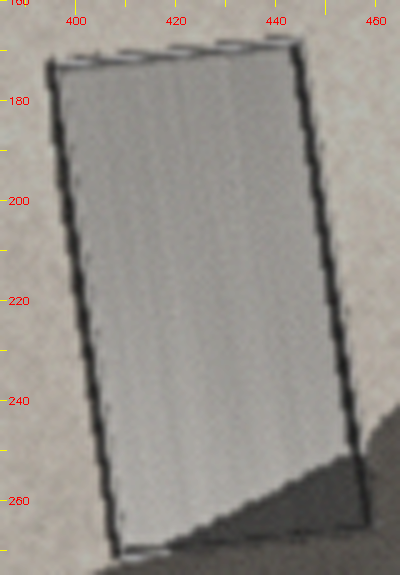

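View pics/ss.png

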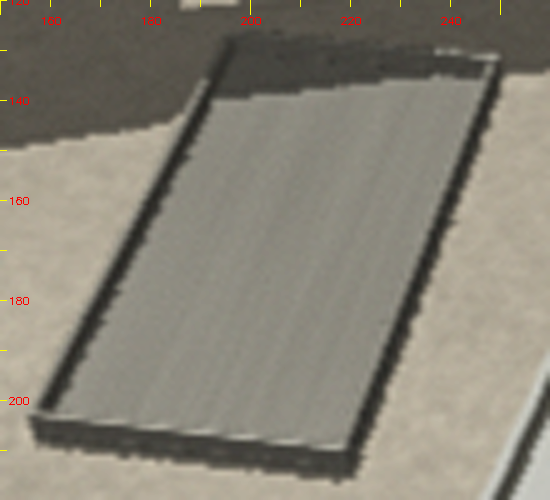

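The crops give rim, cap and steel-tray corners in both views, e.g. round cap top at (323.2,195.9) in top and (322.9,154.2) in scene. Next I triangulate them.

```bash
cat > vis.py <<'E'
import cv2, numpy as np
from workcell import *
def P(c):
    f=200/np.tan(np.radians(c["fov_y"]/2))
    K=np.array([[f,0,c["cx"]],[0,f,c["cy"]],[0,0,1]])
    return K@np.diag([1,-1,-1])@c["extrinsics"][:3]
def tri(Pt,Ps,a,b):
    X=cv2.triangulatePoints(Pt,Ps,np.float64(a).reshape(-1,2).T,np.float64(b).reshape(-1,2).T)
    X=(X[:3]/X[3]).T
    q=[(lambda h:h[:,:2]/h[:,2:])(np.c_[X,np.ones(len(X))]@M.T) for M in(Pt,Ps)]
    return X,np.hypot(*(q[0]-np.float64(a).reshape(-1,2)).T),np.hypot(*(q[1]-np.float64(b).reshape(-1,2)).T)
def onplane(M,p,z):
    H=M[:,[0,1,3]].copy(); H[:,2]+=M[:,2]*z
    q=np.linalg.solve(H,np.c_[np.float64(p).reshape(-1,2),np.ones(np.size(p)//2)].T)
    return (q[:2]/q[2]).T
E
python3 - <<'E'
from vis import *
np.set_printoptions(precision=1,suppress=True)
ct,cs=camera("top"),camera("scene"); Pt,Ps=P(ct),P(cs); np.savez("P.npz",Pt=Pt,Ps=Ps)
t=lambda *p:np.array(p)/5+[260,145]; s=lambda *p:np.array(p)/4+[230,128]
st=lambda *p:np.array(p)/5+[385,160]; ss=lambda *p:np.array(p)/5+[150,120]
D={"rimFL":(t(43,38),s(595,545)),"rimFR":(t(552,36),s(38,432)),"rimNL":(t(43,373),s(638,275)),
"round":(t(316,254.5),s(371.5,105)),"square":(t(496,252),s(198,95)),"flask":(t(127,252),s(553,143.5)),
"tubeR":(t(407,99),s(230,283)),"tubeL":(t(201,99),s(440,324)),
"rkFL":(t(146,77),s(470,408)),"rkFR":(t(447,77),s(178,352)),"rkNL":(t(148,150),s(490,352)),"rkNR":(t(445,150),s(200,300)),
"stFL":(st(48,62),ss(352,450)),"stFR":(st(298,40),ss(32,415)),"stNR":(st(370,525),ss(225,38)),"stNL":(st(117,558),ss(500,55))}
for k,(a,b) in D.items():
    X,e,g=tri(Pt,Ps,a,b); print(k,X[0],e,g)
for nm,z,a in(("rim",18,t([43,38],[552,36],[562,372],[43,373])),("steel",16,st([48,62],[298,40],[370,525],[117,558])),("discs edge",5,t([135,292],[303,293],[466,292])),
  ("pot",45,t(92,130)),("dishes",29,t(105,507)),("beaker",65,t(502,514))): print(nm,onplane(Pt,a,z).tolist())
for nm,c,M,(x0,y0,x1,y1) in(("top",ct,Pt,(175,165,230,260)),("scene",cs,Ps,(435,180,510,275))):
    m=np.zeros((400,640),np.uint8); m[y0:y1,x0:x1]=(c["image"][y0:y1,x0:x1].max(2)<45)*255
    k=max(cv2.findContours(m,0,cv2.CHAIN_APPROX_NONE)[0],key=cv2.contourArea)
    print("mat",nm,cv2.contourArea(k),cv2.minAreaRect(onplane(M,k,4).astype(np.float32)))
E
```

```text
rimFL [687.7 134.   12.3] [1.1] [1.2]
rimFR [ 690.  -145.4   14.4] [0.4] [0.4]
rimNL [505.3 130.2  13.2] [0.8] [0.8]
round [550.2 -10.7 142. ] [0.8] [0.8]
square [553.2 -98.3 131.7] [0.5] [0.5]
flask [551.7  79.3 138.7] [0.9] [0.9]
tubeR [637.  -58.7  91.6] [0.7] [0.7]
tubeL [636.8  44.8  90.7] [0.5] [0.6]
rkFL [656.4  69.3  58.2] [1.4] [1.6]
rkFR [656.5 -81.7  56.5] [1.] [1.1]
rkNL [617.8  70.   56.4] [0.6] [0.7]
rkNR [618.3 -81.4  54. ] [0.6] [0.7]
stFL [ 633.9 -209.8   13.9] [0.7] [0.8]
stFR [ 647.4 -349.5   11.7] [0.4] [0.4]
stNR [ 385.  -378.3   10.2] [0.1] [0.1]
stNL [ 367.9 -239.    14.7] [0.7] [0.6]
rim [[686.5107233078716, 130.57912894157238], [689.407261095105, -145.86357934357738], [505.71399180267724, -147.77052895303623], [505.0127824871437, 127.60378507486189]]
steel [[633.9919016576791, -211.19977476994148], [646.8965977647777, -349.17246079154233], [385.0781947641496, -375.9762683498032], [368.38702879016455, -240.4966706008855]]
discs edge [[549.8826710706494, 80.27040595429915], [549.5186894753041, -10.169349632592398], [550.2382564906987, -98.41527309384898]]
pot [[630.3365120594954, 101.49448881877252]]
dishes [[434.41769913655435, 93.37775220615407]]
beaker [[429.7080278653884, -108.72476972321846]]
mat top 1939.0 ((528.66943359375, 308.2967834472656), (77.15789031982422, 186.35638427734375), 85.13239288330078)
mat scene 2470.0 ((529.8417358398438, 309.60870361328125), (78.1738052368164, 189.8473663330078), 84.99434661865234)
```

Heights agree with the text to within 2–5 mm, the mat agrees in both views, and the sizes match. Now I pick up the square bottle by its cap, so its yaw is preserved, and park it. I then use the known placing pose to check the camera bias.

```bash
cat > rob.py <<'E'
import numpy as np
from scipy.spatial.transform import Rotation as R
from workcell import *
rv=lambda a:(R.from_euler('z',a,degrees=True)*R.from_euler('x',180,degrees=True)).as_rotvec()
ST=np.array([508.6,-294.2]); yw=np.radians(6.1)
slot=lambda u:ST+u*np.array([np.cos(yw),np.sin(yw)])
OBJ={"square":dict(p=(553,-98.3),h=127,w0=80,u=85,F=30),"round":dict(p=(550.3,-10.5),h=95,w0=86,u=0,F=30),"flask":dict(p=(551.3,79.5),h=100,w0=70,u=-85,F=20)}
HI=470
def go(xy,z,angs):
    """joint move with the first yaw that is reachable and least wrist travel"""
    q0=sense()["joint_pos"]; best=None
    for a in angs:
        q=ik([*xy,z],rv(a))
        if q is not None and (best is None or np.abs(np.array(q)-q0).max()<best[0]): best=(np.abs(np.array(q)-q0).max(),a)
    movep([*xy,z],rv(best[1])); return best[1]
def pick(xy,z,angs,w0,F,lift=HI):
    gripper_to(w0); a=go(xy,lift,angs)
    move_straight([*xy,z+25],250); move_straight([*xy,z],60)
    gripper_to(10,F); s=sense(); print("gripped w",s["width"],"f",s["grasp_force"],"tcp",s["tcp_pos"],"t",s["time_s"])
    move_straight([*xy,z+20],60); move_straight([*xy,lift],250)
    print("lifted w",sense()["width"]); return a
def place(xy,z,angs,w1,lift=HI):
    a=go(xy,lift,angs); move_straight([*xy,z+25],250); move_straight([*xy,z+4],60); sleep(.2)
    f0=sense()["ft_force"][2]; zz=z+4
    while zz>z-4:
        zz-=.5; move_straight([*xy,zz],15); f=sense()["ft_force"][2]-f0
        if f>1.5: break
    s=sense(); print("down: cmd z",zz-z,"f",f,"tcp",s["tcp_pos"],"yaw",a)
    gripper_to(w1); sleep(.2); move_straight([*xy,zz+30],120); move_straight([*xy,lift],300)
    print("t",sense()["time_s"])
E
python3 - <<'E'
from rob import *
from vis import *
o=OBJ["square"]
for xy,an in((o["p"],(90,-90)),(OBJ["flask"]["p"],(90,-90)),(slot(85),(6,186)),(slot(-85),(6,186)),((637,-6.5),(90,-90)),((529.2,309),(-5,175))):
    print([ik([*xy,z],rv(a)) is not None for a in an for z in(HI,220)])
pick(o["p"],5+o["h"]+164,(90,-90),o["w0"],o["F"])
place(slot(o["u"]),4+o["h"]+164,(6.1,186.1),o["w0"])
goto=slot(-85); movep([480,0,HI],rv(90))
for n in("scene","top"): cv2.imwrite(f"pics/{n}1.png",camera(n)["image"][:,:,::-1])
print(sense()["time_s"],slot(85))
a=cv2.imread("pics/top1.png")[150:290,255:475]; b=cv2.imread("pics/scene1.png")[110:270,140:400]
a=cv2.resize(a,(600,382),interpolation=2); b=cv2.resize(b,(780,480),interpolation=2)
cv2.imwrite("pics/s1.png",b); cv2.imwrite("pics/t1.png",a)
E
```

```text
[True, True, False, True]
[True, True, False, True]
[True, True, True, True]
[True, True, True, True]
[True, True, False, True]
[True, True, True, True]
gripped w 38.926270376329924 f 29.989751921966672 tcp [553.22451497 -98.27373781 296.12590206] t 4.7833
lifted w 39.32819894519608
down: cmd z -0.5 f 3.6897956137242245 tcp [ 593.27894784 -285.20375193  295.1214862 ] yaw 6.1
t 13.0167
14.2917 [ 593.11872525 -285.16755394]
```

View pics/s1.png

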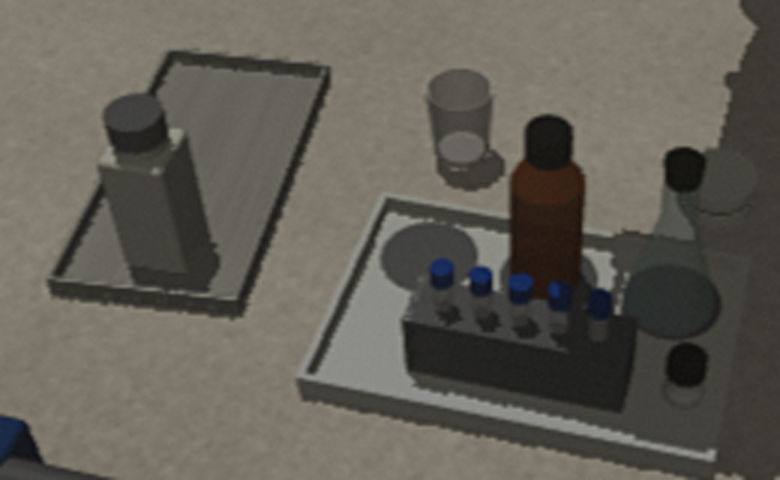

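The square bottle stands upright in the steel tray, cap top at about (185,149) in scene, and nothing else has moved. I'll compare the cap measurement with the known placing pose in the top view.

View pics/t1.png

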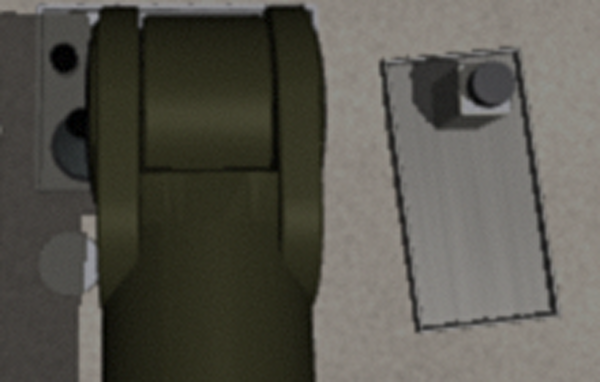

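```bash
python3 - <<'E'
from vis import *
d=np.load("P.npz"); Pt,Ps=d["Pt"],d["Ps"]
print(tri(Pt,Ps,[435.2,180.6],[185.2,149.3]))
pr=lambda M,X:(lambda h:h[:2]/h[2])(M@np.r_[X,1])
print(pr(Pt,[593.3,-285.2,135]),pr(Ps,[593.3,-285.2,135]))
for n,a,b,z in(("round",(323.2,195.9),(322.9,154.2),145),("square",(359.2,195.4),(279.5,151.8),136),("flask",(285.4,195.4),(368.3,163.9),141)):
    print(n,onplane(Pt,a,z),onplane(Ps,b,z))
E
```

```text
(array([[ 590.36288044, -285.04150899,  128.40897518]]), array([0.69701151]), array([0.69531265]))
[435.37294308 179.1530788 ] [183.13827976 147.54515938]
round [[550.04706311 -12.38750596]] [[553.23161336  -8.43038066]]
square [[552.80146624 -98.95825098]] [[557.97585747 -95.48611504]]
flask [[551.59272337  77.01107417]] [[554.01539173  81.42552843]]
```

The bias is about +3 mm in x and about 0 in y at that spot, close to the measurement noise. I'll shift half of it now, then match the final pictures against the originals and correct. Next, the round bottle and flask.

```bash
sed -i 's/(550.3,-10.5)/(551.8,-10.5)/;s/(551.3,79.5)/(552.8,79.3)/' rob.py; python3 - <<'E'
from rob import *
from vis import *
for n in("round","flask"):
    o=OBJ[n]
    pick(o["p"],5+o["h"]+164,(90,-90),o["w0"],o["F"])
    place(slot(o["u"]),4+o["h"]+164,(6.1,186.1),o["w0"])
movep([480,-330,HI+30],rv(6.1))
c=camera("scene")["image"][:,:,::-1]; cv2.imwrite("pics/scene2.png",c); cv2.imwrite("pics/s2.png",cv2.resize(c[110:280,140:400],(780,510),interpolation=2))
cv2.imwrite("pics/top2.png",camera("top")["image"][:,:,::-1]); print(sense()["time_s"])
E
```

```text
gripped w 50.93033595747551 f 29.991122623323463 tcp [551.59873515 -10.45217098 264.01252505] t 17.2583
lifted w 51.1944807139126
down: cmd z -0.5 f 4.315025139752133 tcp [ 508.81655561 -294.16205396  263.01594542] yaw 6.1
t 25.7833
gripped w 24.58523294532384 f 19.744013797699154 tcp [552.86123103  79.27906874 269.0380399 ] t 30.05
lifted w 24.873203194195263
down: cmd z -0.5 f 6.312472202693533 tcp [ 424.23755518 -303.27277148  267.98237451] yaw 6.1
t 39.0333
39.5167
```

View pics/s2.png

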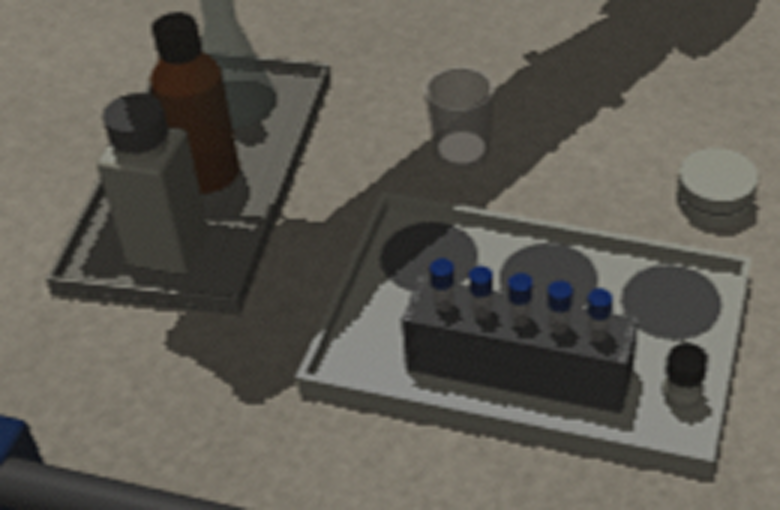

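All three stand upright in the steel tray, the discs are bare and the bystanders are unmoved. Now the rack.

```bash
python3 - <<'E'
from rob import *
from vis import *
pick((638,-6.8),213,(90,-90),70,30,lift=400)
place((530,309),212,(-5,175),64,lift=400)
movep([480,-330,HI+30],rv(6.1))
for n in("scene","top"):
    c=camera(n)["image"][:,:,::-1]; cv2.imwrite(f"pics/{n}3.png",c)
a=cv2.resize(cv2.imread("pics/top3.png")[160:265,165:245],None,fx=5,fy=5,interpolation=2)
b=cv2.resize(cv2.imread("pics/scene3.png")[170:275,430:510],None,fx=5,fy=5,interpolation=2)
cv2.imwrite("pics/m3.png",cv2.convertScaleAbs(np.hstack([a,b]),alpha=1.8)); print(sense()["time_s"])
E
```

```text
gripped w 39.93714331970056 f 29.99856454320252 tcp [638.06564807  -6.80088518 213.13020906] t 43.125
lifted w 39.74234024714132
down: cmd z -0.5 f 6.657117291656412 tcp [530.02036794 309.112291   212.08354377] yaw 175
t 51.45
53.8583
```

View pics/m3.png

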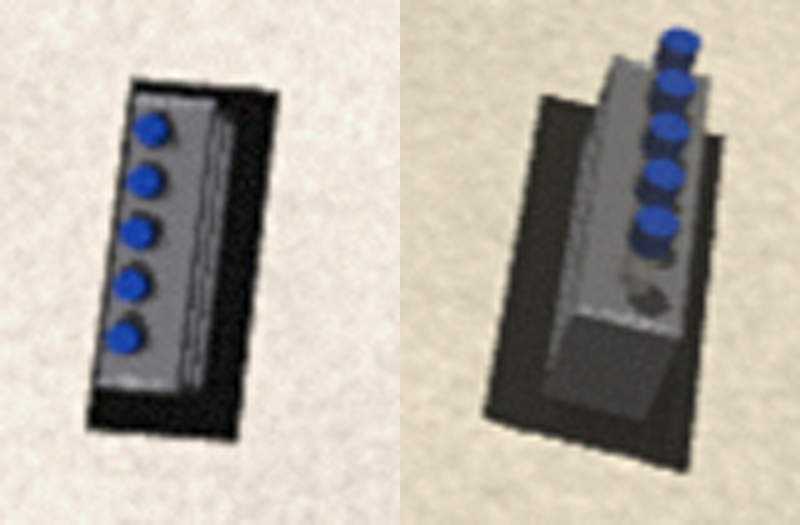

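The rack stands upright on the mat and looks aligned. I'll measure its offset relative to the mat, where the calibration bias cancels.

```bash
python3 - <<'E'
from vis import *
d=np.load("P.npz"); Pt,Ps=d["Pt"],d["Ps"]
np.set_printoptions(precision=1,suppress=True)
t=lambda p:np.array(p)/5+[165,160]; s=lambda p:(np.array(p)-[400,0])/5+[430,170]
for nm,M,f,mat,base in(("top",Pt,t,[[132,80],[280,92],[237,440],[88,430]],[[236,115],[201,386]]),("scene",Ps,s,[[487,418],[688,470],[722,135],[543,97]],[[545,397],[645,418]])):
    m=onplane(M,f(mat),4); b=onplane(M,f(base),4); c=m.mean(0)
    (w)=cv2.minAreaRect(m.astype(np.float32)); a=np.radians(-5); Rz=np.array([[np.cos(a),np.sin(a)],[-np.sin(a),np.cos(a)]])
    print(nm,"centre",c,"mat",((m-c)@Rz.T).tolist(),"base corners in mat frame",(b-c)@Rz.T)
m=onplane(Pt,t([[133,95],[217,98],[180,390],[95,387]]),56); print("rack top face c",m.mean(0),m)
print(tri(Pt,Ps,t([[152,129],[124,338]]),s([[656,219],[680,40]])))
E
```

```text
top centre [527.3 306.4] mat [[93.50150695947656, 40.17065145098013], [94.19331374415741, -39.465562598294284], [-93.12284849365909, -39.39264203124797], [-94.57197220997497, 38.68755317856212]] base corners in mat frame [[ 79.5 -17.5]
 [-66.6 -17.1]]
scene centre [530.5 310.8] mat [[95.2364129522991, -38.33756661726216], [94.4230257659356, 39.2512916432899], [-96.19667534036203, 38.60086653821652], [-93.46276337787278, -39.514591564244206]] base corners in mat frame [[ 77.  -17.9]
 [ 74.3  21. ]]
rack top face c [530.6 307.6] [[606.  322.6]
 [604.6 279.8]
 [455.1 292.7]
 [456.6 335.1]]
(array([[582.5, 304.6,  90.9],
       [479. , 314.1,  90.1]]), array([0.8, 0.8]), array([0.9, 0.8]))
```

The rack is centred on the mat to within about 2 mm. Now I return the three items using the same grasp poses.

```bash
python3 - <<'E'
from rob import *
from vis import *
for n in("flask","round","square"):
    o=OBJ[n]
    pick(slot(o["u"]),4+o["h"]+164,(6.1,),o["w0"],o["F"])
    place(o["p"],5+o["h"]+164,(90,),o["w0"])
movep([278.5,-587.3,405],sense()["tcp_rot"]) if 0 else goto_joints([1.142,0.321,-0.07,1.45,0.023,1.371,-0.057])
sleep(.3)
for n in("scene","top"): cv2.imwrite(f"pics/{n}4.png",camera(n)["image"][:,:,::-1])
print(sense()["time_s"])
d=np.load("P.npz")
# cap patches: sub-pixel shift original -> now
for n,ps,pt in(("round",(323,158,26,26),(323,198,24,24)),("square",(279.5,155,30,30),(359,197,26,26)),("flask",(368,167,22,22),(285.5,196,20,20))):
    r=[]
    for cam,(x,y,w,h) in(("scene",ps),("top",pt)):
        a,b=[cv2.cvtColor(cv2.imread(f"pics/{cam}{i}.png"),6).astype(np.float32) for i in(0,4)]
        pa,pb=[cv2.getRectSubPix(v,(w,h),(x,y)) for v in(a,b)]
        W=np.eye(2,3,dtype=np.float32)
        cc,W=cv2.findTransformECC(pa,pb,W,cv2.MOTION_TRANSLATION,(3,200,1e-5),None,3)
        r.append((W[:,2],cc))
    # mm: Jacobian at cap height
    X=np.r_[OBJ[n]["p"],140]
    out=[]
    for k,(sh,cc) in zip(("Ps","Pt"),r):
        M=d[k]; z=X[2]; pr=lambda X:(lambda q:q[:2]/q[2])(M@np.r_[X,1])
        J=np.c_[pr(X+[1,0,0])-pr(X),pr(X+[0,1,0])-pr(X)]
        out.append((np.linalg.solve(J,sh).round(2),round(cc,3)))
    print(n,"moved mm scene/top",out)
E
python3 -c "
import cv2,numpy as np
a=[cv2.resize(cv2.imread(f'pics/scene{i}.png')[125:270,225:400],None,fx=2.2,fy=2.2,interpolation=2) for i in(0,4)]
cv2.imwrite('pics/f4.png',np.hstack(a))"
```

```text
gripped w 24.825043289323236 f 19.741222252105217 tcp [ 424.09083224 -303.3076339   268.05121758] t 56.9333
lifted w 25.17336217266506
down: cmd z -0.5 f 5.462604451070222 tcp [552.91274511  79.31652228 269.07243311] yaw 90
t 65.9083
gripped w 51.16759468346065 f 29.992998086381704 tcp [ 508.66741049 -294.00602967  263.07546637] t 70.0667
lifted w 51.05661213375756
down: cmd z -0.5 f 5.072781700952135 tcp [551.87576436 -10.45199464 264.06422404] yaw 90
t 78.6
gripped w 39.04432385267852 f 29.990076385438442 tcp [ 593.12294731 -285.42026672  295.09743278] t 82.2
lifted w 39.49995430754559
down: cmd z -0.5 f 3.720263395455019 tcp [553.14427129 -98.30336336 295.98591635] yaw 90
t 90.3917
92.825
round moved mm scene/top [(array([1.03, 0.18]), 0.996), (array([0.7 , 0.27]), 0.986)]
square moved mm scene/top [(array([-0.8 ,  0.22]), 0.979), (array([-0.91,  0.12]), 0.967)]
flask moved mm scene/top [(array([-0.13,  0.17]), 0.998), (array([-0.05,  0.13]), 0.999)]
```

View pics/f4.png

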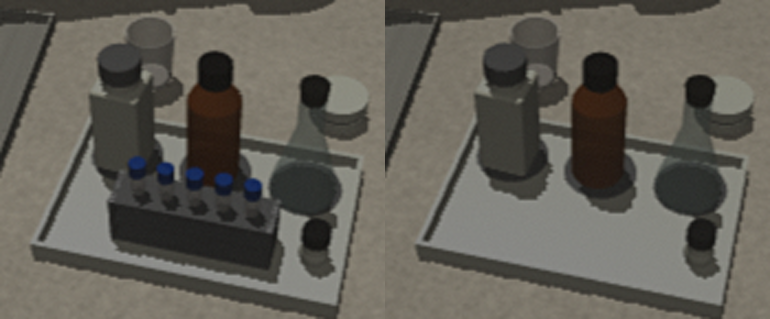

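Each item is back within about 1 mm of its original spot, upright, and the bystanders have not moved. The arm is clear, so I'm handing in.

```bash
python3 -c "
from workcell import *
print(job_done())"
```

```text
the job is handed in; nothing more can be done
None
```

The job is handed in at about 93 s: the rack stands lengthwise on the mat, centred to within about 2 mm (rough image measurement), and both bottles and the flask are back upright within about 1 mm of their original spots, with the bystanders undisturbed.

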